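Trip test of the pantry's safety switch

ROBOT

A 6-joint arm with a two-finger parallel gripper is mounted at the origin on the work surface. World frame = base frame: x ahead of the robot, y to its left, z up, the work surface at z = 0. Lengths are in m, angles in rad, forces in N, time in s.
With the tool pointing down it reaches from about 0.275 to 0.85 m from the base axis. Payload 5.2 kg.
Tool frame: the origin (TCP) lies midway between the tips of the shut fingers; the grasp point (between the pads) lies 19 mm behind it (ctrl.grasp_offset is the z of the grasp point in the tool frame, in m); z points along the fingers, y is the line along which they close (so a half turn about z gives the same grasp; the last joint's range is limited). The gripper opens to 85 mm and grips with 20 to 120 N. Pads are 22 mm wide; open, the fingers measure 114 mm over their backs; the gripper's body (76 mm by 85 mm) begins 54 mm behind the grasp point. The pads swing forward as they close: fully open they stand 13 mm farther back than shut.
Start: joints at [-1.309, 0.259, 1.535, -0, 1.348, -0.203], TCP at [0.247, -0.492, 0.207] pointing down, gripper open.
Joint ranges: [-3.14, 3.14], [-0.91, 2.08], [0.19, 2.58], [-1.22, 4.36], [0.22, 2.71], [-3.12, 3.12]. Speed limits (rad/s): [2.57, 2.57, 3.14, 3.14, 3.14, 3.14].

INTERFACE

Orientations are given as a 3x3 rotation matrix whose columns are the frame's x, y, z axes.
In Python, from cell import ctrl gives the robot as it stands.
- The arm moves only by the tool arm_command, never from a script. Its argument "series" is a list of rows, each a list of 3 entries, a list of its own where there are three numbers: the opening, from 0 (shut) to 1 (fully open), then the shift along the tool's x, y, z in mm, then the turn about the tool's z in rad. In form: [[fingers, [tx, ty, tz], yaw], ...]. A call has 1 to 5 rows; each row is the pose to reach, as a shift and turn from the pose commanded when the call began, along the tool's axes at that moment; what a row does not reach only later rows make up. A row lasts 1/8 s, in which the tool goes at most 62.5 mm and 10.7 degrees, less where a joint would pass 70% of its speed; a pose out of reach is approached as far as the arm can. A call with a gripper value outside its range is refused whole. The fingers move at their own pace and stop on an object; the grip force is fixed at half the most. Time passes only in rows, so rows that repeat a pose let the fingers close. It gives the time, the measured TCP pose, the force, the opening and the grip force at its end, in the units of the state.
- ctrl.observe(): the state, without advancing time (a new reading comes with each control period).
- ctrl.read_camera(name): name is "scene" or "top" or "wrist"; returns (picture, depth): 384x512x3 uint8, red, green, blue; 384x512 float32, m along the optical axis (not along the pixel's ray), 0 where there is no reading.
- ctrl.camera_model(name): a dict with "intrinsics" (3x3 intrinsics, pixels), "rvec" (rotation vector, rad) and "tvec" (3), from world to camera coordinates, as OpenCV has them. Camera axes: x right, y down, z forward; pixel columns grow to the right and rows downward; lengths in m; the calibration is good to about 2 mm. A picture is of the moment at which its call begins: read the wrist's pose just before it. camera_model takes no time and is no camera call; for the wrist camera it gives the pose at the moment of the call.
- ctrl.hand_in(): hands the job in; it is judged then, once.
Trained networks look in the newest picture that a camera, given by its name, has taken for a name from the list of things; names that differ only in an ending like _2 or _b are one class to them, and where a whole thing is asked for, a point or a joint stands for the part that bears it (a point fixed in the world has none). Each returns a list of dicts, best first, with "score" (0 to 1); they miss things now and then, are a little off and sometimes report something else, mostly with a low value. They report only what shows in the picture. A call takes as long as a camera call.
- ctrl.search_frame(label, camera): "extent" ([left, top, width, height] in pixels, round what is visible of it).
- ctrl.mark_of(label, camera): "position" ([row, column] in pixels: a listed point, or the origin of a listed thing).
The state is a dict: "clock": time; "joints": joint angles; "qvel": joint speeds; "tau": joint torques, N m; "tool_pos": TCP position; "orientation": TCP orientation; "force": force on the tool from outside, world axes, zero at the start; "wrist_torque": the same for the moment, N m; "gripper_width": opening from 0.0 (shut) to 1.0 (fully open); "finger_force": force on a finger pad.
Only numpy, scipy, OpenCV 4.12 (cv2) and the standard library are available. Lean on these libraries where they do the work, as an engineer would, in place of code of your own. Each camera call takes 0.05 s, during which the arm holds its last target. There are 200 camera calls.

TASK

Do the trip test of the pantry's safety switch: of the two switch boxes, use the one with the round test button beside its lever. Press that button until the lever drops by itself towards the front of the box, keeping off the lever, and let it lie a moment; then lift the lever fully back up so that it stays, with the button out again. Leave the lever of the other box up and everything else on the worktop where it is.

Things in the scene. Friction and masses are not known exactly. Their poses are not given: they have to be found in the camera images.
- trip_box: fixed plastic switch box with a test button, 150 mm wide (its y), 130 mm deep; grey base, white face sloping up 0.26 rad from 45 mm high at the front edge (x = -55 mm) to 76 mm at the back (x = +61 mm). Origin: centre of its underside, on the worktop; x front to back, z up. Its lever is at y = +30 mm, the button at y = -40 mm. It stands left or right on the worktop, turned up to 0.45 rad.
- trip_hinge (a point): middle of that lever's hinge line, on the fixed box at x = 11, y = 30, z = 50 mm, 12 mm under the sloping face; the line runs along the box's y; point axes as the box's. Lever: black, handle 34 mm wide (y), 12 mm thick, on a neck 14 mm wide and 8 mm thick.
- trip_lever (a joint): lever of the switch box with the button, rad: 0 = up (on), leaning 0.2 rad from vertical towards the back of the box; 1.1 = dropped, leaning 0.9 rad from vertical towards the front. A spring snaps it to either end, tipping at about 0.3. Raising it takes about 1.5 N across its tip, following its arc; pushed level by its end it binds. About 0.6 N at the tip knocks it down from up.
- trip_lever_tip (a point): centre of the end face of that lever, 65 mm from its hinge line; about 114 mm above the worktop when up, 91 mm when dropped; its 12 mm thick handle part is the last 26 mm
- test_button (a joint): the test button, m: 0 = out, 0.008 = fully in. It trips the lever at about 0.0055. Takes about 3.5 to 5 N to press, 2.5 N to stay fully in. Springs out when released.
- test_button_top (a point): centre of the top of the test button: a plain black round cap 24 mm in diameter, proud of the sloping face by 14 mm in a 34 mm collar 3 mm high; point z is the outward normal of the face (0.26 rad from vertical towards the front), and the button moves straight in against it. The lever is centred 70 mm to the box's +y side.
- plain_box: the other fixed switch box, the same but with a flat square plate in place of the button, 150 mm wide (its y), 130 mm deep; grey base, white face sloping up 0.26 rad from 45 mm high at the front edge (x = -55 mm) to 76 mm at the back (x = +61 mm). Origin: centre of its underside, on the worktop; x front to back, z up. Its lever is the same, at y = +30 mm.
- plain_lever (a joint): lever of the other box, rad: 0 = up; values as for the first lever. It must stay up.
- tall_tin: food tin standing upright, bare steel with a paper label, 74 mm across, 110 mm high; a loose bystander, origin under its middle
- flat_tin: flat fish tin, steel with paper label, 84 mm across, 40 mm high; a loose bystander, origin under its middle
- jar: glass jar with a brass lid, 68 mm across, 105 mm high; a loose bystander, origin under its middle
- screwdriver: screwdriver with black handle lying between the two switch boxes; a loose bystander, origin under its middle, x along its length
- torch: pocket torch lying down, 135 mm long, 36 mm across its head; a loose bystander, origin under its middle, x along its length
- bulb_carton: cardboard light-bulb carton, 60 x 60 x 100 mm high; a loose bystander, origin under its middle
- match_box: matchbox, 55 x 38 x 18 mm; a loose bystander, origin under its middle, x along its length

How it is judged:
On the way, in this order (a step that is already met when the one before it is completed fails the run):
1. the test button, pressed in at least 4 mm, tips the lever past its tipping point while the robot does not touch the lever (value of joint test_button above 0.004 m and value of joint trip_lever above 0.3 rad and contact force between trip_lever and the fingers below 0.2 N and contact force between trip_lever and the arm below 0.2 N).
2. the lever lies dropped, within 0.1 rad of its lower end, untouched by the robot, for 0.2 s (value of joint trip_lever above 1 rad and contact force between trip_lever and the fingers below 0.2 N and contact force between trip_lever and the arm below 0.2 N), for 0.2 s.
At the end, for the whole second after the job is handed in: The tripped lever is back up within 0.1 rad of its upper end and at rest, the button is out to within 1.5 mm, the other box's lever is up within 0.1 rad, and every loose thing is within 30 mm of where it started (value of joint each of trip_lever, plain_lever below 0.1 rad and value of joint test_button below 0.0015 m and velocity of joint trip_lever between -0.2 and 0.2 rad/s and distance of each of tall_tin, flat_tin, jar, screwdriver, torch, bulb_carton, match_box from where it was at the start of the episode below 0.03 m); the robot touches nothing.
It fails at once if the other box's lever is moved more than 0.3 rad from up (value of joint plain_lever above 0.3 rad).
It fails at once if a bystander is moved more than 30 mm (distance of any of tall_tin, flat_tin, jar, screwdriver, torch, bulb_carton, match_box from where it was at the start of the episode above 0.03 m).
It also fails if it takes over 40 s, if anything falls off the work surface, if the arm or the gripper's body presses on something with over 40 N, if the wrist force passes 120 N, or if a joint passes its speed limit or range.

## Working session

There is one attempt and no reset: what is moved stays moved. The work goes in short steps, Python scripts to look and compute and a tool call to move; the robot and the scene stay as the last step left them, time stands still between calls to the robot, and variables do not carry over. Pictures are saved under pics/ and viewed, at most 10 in all, crops included, and the job is handed in when it is done.

Besides the shell and the picture viewer there is one more tool, called after "Emit:" by a JSON object that holds its "method" and its "body". arm_command: Moves the arm, as the interface text tells. Its arguments: {"type":"object","properties":{"series":{"type":"array","items":{"type":"array"}}},"required":["series"]}

```bash
mkdir -p pics
cat > h.py <<'E'
import numpy as np, cv2
from cell import ctrl
def cam(n):
    m=ctrl.camera_model(n); K=np.array(m["intrinsics"],float)
    R=cv2.Rodrigues(np.array(m["rvec"],float))[0]; t=np.array(m["tvec"],float).ravel()
    return K,R,t
def look(n,f=None):
    c=cam(n); p,d=ctrl.read_camera(n)
    if f: cv2.imwrite(f"pics/{f}.png",p[:,:,::-1])
    return p,d,c
def cloud(d,c):
    K,R,t=c; v,u=np.mgrid[:d.shape[0],:d.shape[1]]
    q=np.stack([(u-K[0,2])/K[0,0]*d,(v-K[1,2])/K[1,1]*d,d],-1)
    w=(q-t)@R; w[d<=0]=np.nan; return w
def proj(P,c):
    K,R,t=c; q=(np.atleast_2d(P)@R.T+t)@K.T; return q[:,:2]/q[:,2:]
E
python3 - <<'E'
from h import *
for n in("scene","top"):
    p,d,c=look(n,n+"0"); w=cloud(d,c)
    print(n,"cam pos",-c[1].T@c[2])
    for l in("trip_box","plain_box","test_button_top","trip_lever_tip","trip_hinge"):
        for r in ctrl.mark_of(l,n)[:2]:
            a,b=map(int,np.round(r["position"])); print(l,round(r["score"],2),a,b,w[a,b].round(3) if 0<=a<384 and 0<=b<512 else None)
E
```

```text
scene cam pos [ 1.09763675 -0.28333369  1.17380899]
trip_box 0.59 222 351 [0.64  0.199 0.07 ]
trip_box 0.3 208 367 [0.64  0.239 0.112]
plain_box 0.57 272 208 [ 0.605 -0.193  0.067]
test_button_top 0.52 206 337 [0.583 0.19  0.072]
trip_lever_tip 0.61 205 368 [0.634 0.246 0.113]
trip_hinge 0.75 305 123 [ 0.581 -0.411  0.04 ]
trip_hinge 0.74 214 364 [0.634 0.243 0.067]
top cam pos [0.30727411 0.00184813 1.56375834]
trip_box 0.96 166 202 [0.585 0.222 0.057]
plain_box 0.62 172 319 [ 0.562 -0.191  0.054]
test_button_top 0.61 169 210 [0.575 0.194 0.051]
trip_lever_tip 0.64 147 191 [0.641 0.252 0.111]
trip_hinge 0.39 148 191 [0.637 0.252 0.113]
```

```bash
cd pics && python3 -c "
import cv2;cv2.imwrite('both.png',cv2.resize(cv2.vconcat([cv2.imread('scene0.png'),cv2.imread('top0.png')]),(400,600)))"
```

```text
(no output)
```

View pics/top0.png

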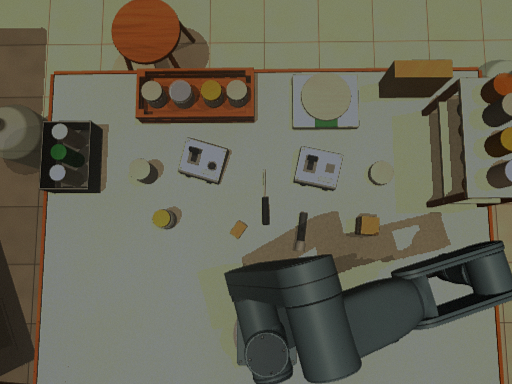

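View pics/scene0.png

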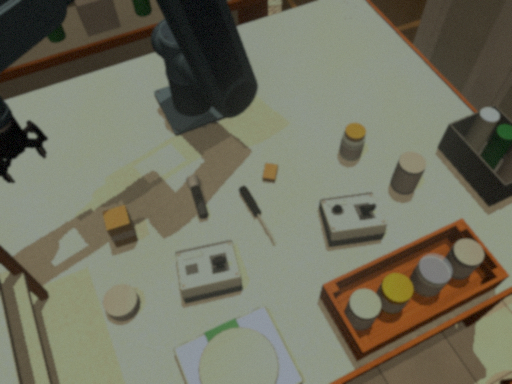

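The top picture shows the trip box on the left (centre about row 160, col 204; button at 167,210; lever at 151,195), with its front towards the robot. The plain box is at 167,318. The tall tin (143,170) stays clear of the box.

Run:
```python
from h import *
s=ctrl.observe(); print(s["clock"],s["tool_pos"],np.array(s["orientation"]).round(3))
R=np.array(s["orientation"]); print("shift mm to (.46,.17,.33):",R.T@(np.array([.46,.17,.33])-s["tool_pos"])*1000)
K,Rc,t=cam("wrist"); print("wrist cam in tool:",(R.T@(-Rc.T@t-s["tool_pos"])).round(3),(R.T@Rc.T).round(2), K[0,0])
```

```text
0.6 [ 0.24654133 -0.49164786  0.20661314] [[ 0.894  0.448 -0.   ]
 [ 0.448 -0.894 -0.   ]
 [-0.     0.    -1.   ]]
shift mm to (.46,.17,.33): [ 487.37627344 -495.78688758 -123.39585914]
wrist cam in tool: [ 0.075 -0.001 -0.169] [[ 0.   -0.96 -0.3 ]
 [ 1.   -0.    0.  ]
 [-0.   -0.3   0.96]] 320.22684992029644
```

Emit:
{"method": "arm_command", "body": {"series": [[0, [50, -35, -43], 0.15], [0, [100, -70, -43], 0.33], [0, [150, -105, -43], 0.5], [0, [200, -140, -43], 0.67], [0, [250, -175, -43], 0.745]]}}

```text
clock: 1.23
tool_pos: [0.3873, -0.231, 0.2499]
orientation: [[0.96, -0.281, 0.001], [-0.281, -0.96, -0.001], [0.001, 0.0, -1.0]]
force: [1.6, -1.1, 0.3]
gripper_width: 0.001
finger_force: 0.0
```

```bash
cat >> h.py <<'E'
def to(p):
    s=ctrl.observe(); R=np.array(s["orientation"]); print(s["clock"],np.round(s["tool_pos"],4),"xang",np.arctan2(R[1,0],R[0,0]).round(3),"shift",(R.T@(np.array(p)-s["tool_pos"])*1000).round(1),"F",np.round(s["force"],1))
E
python3 -c "
from h import *
to([.62,.2,.25])"
```

```text
1.225 [ 0.3873 -0.231   0.2499] xang -0.285 shift [ 1.023e+02 -4.790e+02 -2.000e-01] F [ 1.6 -1.1  0.3]
```

Emit:
{"method": "arm_command", "body": {"series": [[0, [12, -58, 0], 0], [0, [24, -116, 0], 0], [0, [36, -174, 0], 0], [0, [48, -232, 0], 0], [0, [60, -290, 0], 0]]}}

```text
clock: 1.85
tool_pos: [0.5252, 0.0315, 0.2499]
orientation: [[0.961, -0.276, 0.001], [-0.276, -0.961, -0.0], [0.001, 0.0, -1.0]]
force: [0.5, -1.1, 0.4]
gripper_width: -0.001
finger_force: 0.0
```

Emit:
{"method": "arm_command", "body": {"series": [[0, [12, -58, 0], 0], [0, [24, -116, 0], 0], [0, [36, -174, 0], 0], [0, [40, -190, 0], 0], [0, [40, -190, 0], 0]]}}

```text
clock: 2.48
tool_pos: [0.6153, 0.2017, 0.2489]
orientation: [[0.961, -0.275, -0.001], [-0.275, -0.961, -0.001], [-0.001, 0.001, -1.0]]
force: [0.3, -0.6, -0.1]
gripper_width: -0.001
finger_force: 0.0
```

Run:
```python
from h import *
to([.62,.2,.25])
p,d,c=look("wrist","w1"); w=cloud(d,c); np.savez("w1.npz",p=p,w=w,K=c[0],R=c[1],t=c[2])
for l in("test_button_top","trip_lever_tip","trip_hinge","trip_box"):
    for r in ctrl.mark_of(l,"wrist")[:2]:
        a,b=map(int,np.round(r["position"])); print(l,round(r["score"],2),a,b,w[min(a,383),min(b,511)].round(3))
```

```text
2.475 [0.6153 0.2017 0.2489] xang -0.279 shift [ 4.9  0.3 -1.1] F [ 0.3 -0.6 -0.1]
test_button_top 0.54 187 272 [0.582 0.191 0.073]
trip_lever_tip 0.88 158 203 [0.641 0.246 0.114]
trip_hinge 0.81 161 210 [0.637 0.24  0.115]
trip_box 0.85 163 238 [0.617 0.22  0.064]
```

View pics/w1.png

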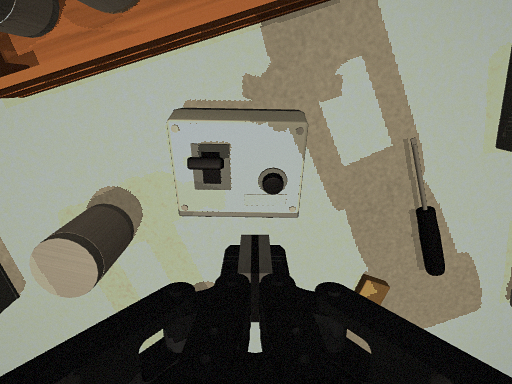

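Run:
```python
from h import *
z=np.load("w1.npz"); w=z["w"]; p=z["p"].astype(int); c=(z["K"],z["R"],z["t"])
v,u=np.mgrid[:384,:512]
roi=(u>160)&(u<315)&(v>100)&(v<225)&np.isfinite(w[...,2])
br=p.sum(-1)
white=roi&(br>330)&(w[...,2]>.042)&(w[...,2]<.085)
P=w[white]; 
for _ in range(5):
    A=np.c_[P[:,:2],np.ones(len(P))]; k=np.linalg.lstsq(A,P[:,2],rcond=None)[0]; r=P[:,2]-A@k; P=P[abs(r)<.003]
n=np.array([-k[0],-k[1],1]);n/=np.linalg.norm(n)
print("n",n.round(3),"tilt",np.arccos(n[2]).round(3),"yaw by normal",np.arctan2(-n[1],-n[0]).round(3),len(P))
h=(w-[0,0,k[2]])@n
rect=cv2.minAreaRect((w[roi&(abs(h)<.004)][:,:2]*1000).astype(np.float32)); print(rect)
bt=roi&(h>.009)&(h<.018)&(u>250)&(u<295)&(v>160)
print("button",bt.sum(),w[bt].mean(0).round(4),"h",np.median(h[bt]).round(4), np.ptp(w[bt],0).round(3))
lt=roi&(w[...,2]>.105); print("lever",lt.sum(),np.median(w[lt],0).round(4),w[lt].min(0).round(3),w[lt].max(0).round(3))
# box model
th=np.arctan2(-n[1],-n[0])
for th,name in((th,"normal"),):
    pass
np.save("n.npy",n)
```

```text
n [-0.244  0.075  0.967] tilt 0.258 yaw by normal -0.297 9756
((605.956298828125, 224.3997802734375), (149.9339141845703, 123.03579711914062), 73.04422760009766)
button 320 [0.5849 0.1891 0.0728] h 0.0138 [0.023 0.023 0.008]
lever 444 [0.6362 0.246  0.1148] [0.626 0.23  0.105] [0.645 0.263 0.117]
```

```bash
python3 -c "
from h import *
to([.5792,.1909,.1])"
```

```text
2.725 [0.6152 0.1995 0.2501] xang -0.282 shift [-32.2  18.3 150.1] F [-0.4  0.   0.3]
```

Emit:
{"method": "arm_command", "body": {"series": [[0, [-32, 18, 0], 0.014], [0, [-32, 18, 50], 0.014], [0, [-32, 18, 105], 0.014], [0, [-32, 18, 150], 0.014], [0, [-32, 18, 150], 0.014]]}}

```text
clock: 3.35
tool_pos: [0.5765, 0.1912, 0.0965]
orientation: [[0.957, -0.291, -0.008], [-0.291, -0.957, -0.001], [-0.007, 0.003, -1.0]]
force: [-0.5, -0.4, 1.0]
gripper_width: -0.0
finger_force: 0.0
```

Run:
```python
from h import *
p,d,c=look("wrist","w2")
to([.5792,.1909,.080])
```

```text
3.4 [0.5789 0.1917 0.0993] xang -0.295 shift [ 0.6  0.6 19.3] F [-0.2 -0.2  0.9]
```

View pics/w2.png

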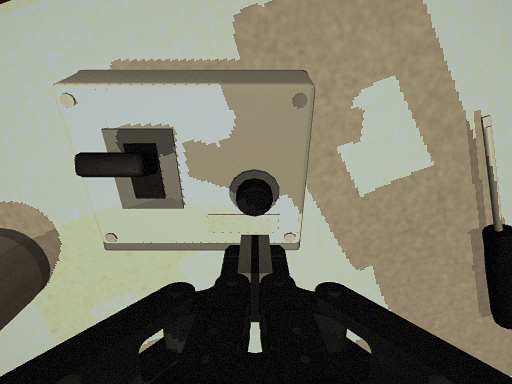

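The picture shows the shut fingers (column 254) in line with the button (196,254), with the lever well off to the left (163,110).

Emit:
{"method": "arm_command", "body": {"series": [[0, [0, 0, 20], 0], [0, [0, 0, 26], 0], [0, [1, 0, 29], 0], [0, [1, 0, 31], 0], [0, [1, 0, 31], 0]]}}

```text
clock: 4.03
tool_pos: [0.581, 0.1925, 0.0692]
orientation: [[0.957, -0.29, 0.001], [-0.29, -0.957, 0.0], [0.001, -0.0, -1.0]]
force: [1.3, -0.2, -0.1]
gripper_width: 0.001
finger_force: 0.0
```

```bash
cat >> h.py <<'E'
ex=np.array([.9565,-.2917,0]);ey=np.array([.2917,.9565,0]);ez=np.array([0,0,1.]);O=.512*ex+.3913*ey
def lev(n):
    p,d,c=look(n); w=cloud(d,c); l=(w-O)@np.array([ex,ey,ez]).T
    m=(abs(l[...,1]-.03)<.022)&(l[...,0]>-.07)&(l[...,0]<.06)&(l[...,2]>.08)&(l[...,2]<.125)&(p.sum(-1)<300)
    print(n,"lever pts",m.sum(),(np.median(l[m],0)*1000).round(1),"xrange",(np.percentile(l[m][:,0],[3,97])*1000).round(1)) if m.sum() else print(n,"none")
E
python3 - <<'E'
from h import *
lev("wrist"); to([.58,.19,.067])
E
```

```text
wrist lever pts 2914 [ 25.1  26.1 114.6] xrange [18.9 29.8]
4.075 [0.5809 0.1924 0.0691] xang -0.294 shift [-0.2  2.6  2.1] F [0.2 0.5 0.4]
```

Emit:
{"method": "arm_command", "body": {"series": [[0, [0, 0, 2], 0], [0, [0, 0, 3], 0], [0, [1, 0, 4], 0], [0, [1, 0, 5], 0], [0, [1, 0, 5], 0]]}}

```text
clock: 4.7
tool_pos: [0.5816, 0.1921, 0.0635]
orientation: [[0.957, -0.29, -0.0], [-0.29, -0.957, -0.0], [-0.0, 0.0, -1.0]]
force: [-0.5, 0.0, -0.8]
gripper_width: -0.002
finger_force: 0.0
```

Run:
```python
from h import *
p,d,c=look("wrist","w3")
lev("wrist"); to([.58,.19,.067])
```

```text
wrist lever pts 3230 [ 25.1  26.  114.6] xrange [18.6 29.9]
4.8 [0.5816 0.1921 0.0636] xang -0.294 shift [-0.9  2.5 -3.4] F [ 0.2 -0.5  0.8]
```

View pics/w3.png

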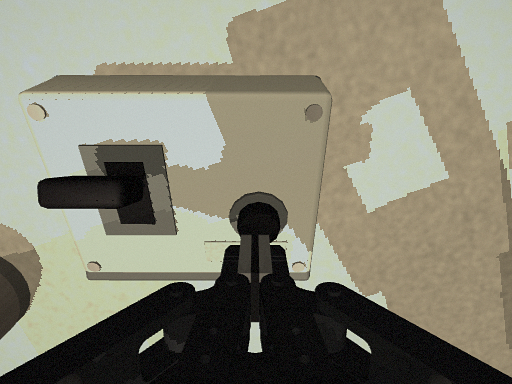

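The fingertips (about row 237, col 255) seem to meet the front rim of the cap (row 220), with the lever still up. I'll check with projections and depth.

Run:
```python
from h import *
p,d,c=look("wrist"); w=cloud(d,c); to([.5849,.1891,.0728])
s=ctrl.observe(); R=np.array(s["orientation"])
print("TCP px",proj(s["tool_pos"],c),"button px",proj([.5849,.1891,.0728],c))
for r in range(196,290,6): print(r,((w[r,255]-O)@np.array([ex,ey,ez]).T*1000).round(1),(R.T@(w[r,255]-s["tool_pos"])*1000).round(1), p[r,255].sum(), (R.T@(w[r,246]-s["tool_pos"])*1000).round(1))
l=(w-O)@np.array([ex,ey,ez]).T
m=(np.hypot(l[...,0]+8,l[...,1]+40)<.03)
```

```text
4.85 [0.5817 0.1921 0.0636] xang -0.294 shift [ 4.   1.9 -9.2] F [-0.3  1.1 -0.8]
TCP px [[254.36648235 227.14302153]] button px [[257.93198782 227.25617831]]
196 [  8.1 -38.2  66.6] [19.7  0.4 -3. ] 213 [19.6 -4.6 -2.7]
202 [  4.3 -38.2  65.7] [15.9  0.4 -2. ] 121 [15.9 -4.6 -1.9]
208 [  2.6 -38.2  70.7] [14.3  0.3 -7.1] 49 [13.  -4.6 -3.6]
214 [  1.  -38.2  75.4] [ 12.7   0.3 -11.7] 46 [11.8 -4.4 -9.6]
220 [ -2.6 -38.2  74.8] [  9.    0.3 -11.2] 60 [  9.   -4.4 -11. ]
226 [ -6.9 -38.2  72.9] [ 4.8  0.4 -9.3] 39 [  5.2  -4.5 -10.3]
232 [-10.7 -38.2  72.3] [ 1.   0.4 -8.7] 43 [  1.6  -4.5 -10. ]
238 [ -1.9 -38.2  98. ] [  9.7   0.3 -34.4] 28 [  9.6  -3.8 -34. ]
244 [ -2.5 -38.2 103. ] [  9.2   0.3 -39.4] 61 [  9.4  -3.7 -39.9]
250 [ -2.6 -38.2 108.4] [  9.1   0.3 -44.8] 11 [  9.5  -3.5 -45.6]
256 [ -2.2 -38.2 114.4] [  9.5   0.3 -50.8] 47 [  9.8  -3.4 -51.4]
262 [ -2.3 -38.2 119. ] [  9.3   0.3 -55.4] 0 [  8.9  -3.3 -54.5]
268 [ -1.6 -38.2 124.8] [ 10.1   0.3 -61.2] 2 [  9.9  -3.1 -60.8]
274 [ -2.9 -38.2 126.8] [  8.8   0.3 -63.2] 74 [  8.7  -3.1 -63.2]
280 [ -5.  -38.2 127.6] [  6.7   0.3 -64. ] 65 [ 10.9  -2.9 -70.5]
286 [ -7.9 -38.2 127.2] [  3.8   0.3 -63.5] 69 [ 10.3  -2.8 -73.3]
```

```bash
python3 - <<'E'
from h import *
s=ctrl.observe(); R=np.array(s["orientation"]); T=s["tool_pos"]
for n in("scene","top","wrist"):
    p,d,c=look(n,"s4" if n=="scene" else None); w=cloud(d,c); t=(w-T)@R*1000
    m=(abs(t[...,0])<14)&(abs(t[...,1])<60)&(t[...,2]<-14)&(t[...,2]>-140)
    print(n,m.sum(),proj(T,c).round(0))
    for y0 in range(-60,60,10):
        q=t[m&(t[...,1]>=y0)&(t[...,1]<y0+10)]
        if len(q): print(y0,len(q),"zmax(lowest)",q[:,2].max().round(0),"x",q[:,0].min().round(0),q[:,0].max().round(0))
E
python3 -c "
import cv2
i=cv2.imread('pics/s4.png');cv2.imwrite('pics/s4c.png',cv2.resize(i[110:260,260:430],None,fx=4,fy=4,interpolation=2)[:600])"
```

```text
scene 537 [[337. 207.]]
-60 41 zmax(lowest) -96.0 x -13.0 13.0
-50 49 zmax(lowest) -86.0 x -3.0 13.0
-40 44 zmax(lowest) -74.0 x -10.0 14.0
-30 24 zmax(lowest) -70.0 x -2.0 13.0
-20 13 zmax(lowest) -37.0 x 3.0 14.0
-10 56 zmax(lowest) -27.0 x -3.0 14.0
0 45 zmax(lowest) -28.0 x 5.0 13.0
10 50 zmax(lowest) -36.0 x -8.0 14.0
20 59 zmax(lowest) -69.0 x -11.0 14.0
30 54 zmax(lowest) -76.0 x -9.0 13.0
40 56 zmax(lowest) -87.0 x -11.0 13.0
50 46 zmax(lowest) -101.0 x -12.0 13.0
top 39 [[210. 167.]]
-60 2 zmax(lowest) -115.0 x -12.0 -10.0
30 1 zmax(lowest) -94.0 x 13.0 13.0
40 10 zmax(lowest) -109.0 x -4.0 12.0
50 26 zmax(lowest) -113.0 x -12.0 12.0
wrist 29489 [[254. 227.]]
-60 1079 zmax(lowest) -96.0 x 9.0 13.0
-50 2670 zmax(lowest) -84.0 x -2.0 12.0
-40 4180 zmax(lowest) -73.0 x -11.0 12.0
-30 2632 zmax(lowest) -68.0 x -10.0 13.0
-20 961 zmax(lowest) -33.0 x 3.0 14.0
-10 3213 zmax(lowest) -30.0 x -14.0 14.0
0 3192 zmax(lowest) -30.0 x -14.0 14.0
10 955 zmax(lowest) -33.0 x 3.0 14.0
20 2606 zmax(lowest) -69.0 x -11.0 13.0
30 4176 zmax(lowest) -72.0 x -11.0 12.0
40 2700 zmax(lowest) -85.0 x -2.0 12.0
50 1125 zmax(lowest) -97.0 x 9.0 14.0
```

View pics/s4c.png

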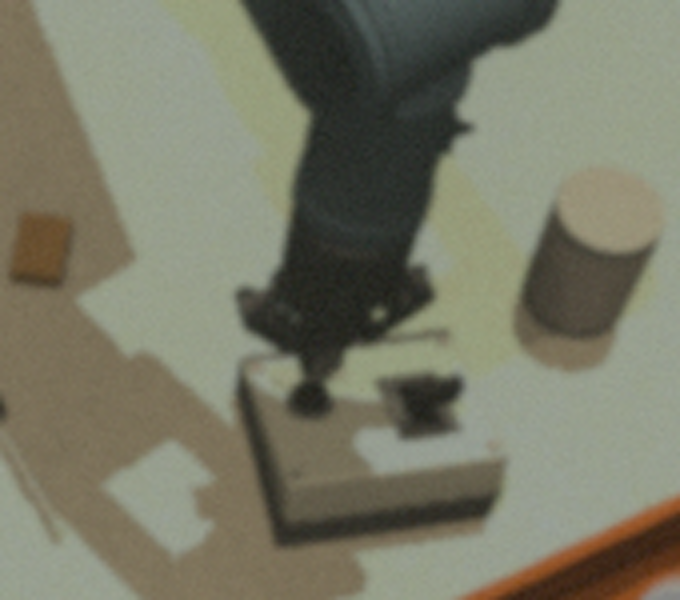

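Two cameras agree that the shut fingertips end about 28 mm behind the stated TCP, so nothing is touching yet. I'll go further down, with a small shift away from the lever.

Emit:
{"method": "arm_command", "body": {"series": [[0, [1, 3, 8], 0], [0, [1, 3, 14], 0], [0, [1, 3, 17], 0], [0, [1, 3, 19], 0], [0, [1, 3, 19], 0]]}}

```text
clock: 5.62
tool_pos: [0.5818, 0.1888, 0.0447]
orientation: [[0.957, -0.29, 0.0], [-0.29, -0.957, -0.0], [0.0, 0.0, -1.0]]
force: [-0.5, 0.0, 2.1]
gripper_width: -0.001
finger_force: 1.1
```

Run:
```python
from h import *
lev("wrist"); to([.58,.19,.067])
```

```text
wrist lever pts 5299 [ 19.1  25.9 114.8] xrange [11.9 22.1]
5.675 [0.5818 0.1888 0.0447] xang -0.294 shift [ -2.   -0.6 -22.3] F [-0.8 -2.1  2.2]
```

Emit:
{"method": "arm_command", "body": {"series": [[0, [0, 0, 2], 0], [0, [1, 0, 4], 0], [0, [1, 0, 5], 0], [0, [1, 0, 6], 0], [0, [1, 0, 6], 0]]}}

```text
clock: 6.3
tool_pos: [0.583, 0.1887, 0.0397]
orientation: [[0.957, -0.29, 0.001], [-0.29, -0.957, 0.0], [0.001, -0.0, -1.0]]
force: [-2.2, -1.7, 8.5]
gripper_width: 0.001
finger_force: 4.6
```

Run:
```python
from h import *
lev("wrist"); lev("scene"); to([.58,.19,.067])
```

```text
wrist lever pts 3543 [-23.9  31.9  87.3] xrange [-34.  -16.5]
scene lever pts 67 [-22.1  33.8  86.3] xrange [-31.6 -14.6]
6.4 [0.583  0.1887 0.0397] xang -0.294 shift [ -3.3  -0.4 -27.3] F [-1.4 -2.   9.5]
```

The lever has dropped. Next I raise the arm, open the fingers and measure them and the lever.

Emit:
{"method": "arm_command", "body": {"series": [[0, [0, 0, -40], 0], [0.2, [0, 0, -95], 0], [0.7, [0, 0, -130], 0], [0.7, [0, 0, -130], 0], [0.7, [0, 0, -130], 0]]}}

```text
clock: 7.02
tool_pos: [0.5819, 0.1888, 0.1675]
orientation: [[0.957, -0.29, -0.002], [-0.29, -0.957, 0.0], [-0.002, 0.0, -1.0]]
force: [0.2, -0.6, -0.1]
gripper_width: 0.701
finger_force: 0.0
```

Run:
```python
from h import *
p,d,c=look("wrist","w5"); w=cloud(d,c); s=ctrl.observe(); print(s["gripper_width"]); to([.58,.19,.17])
R=np.array(s["orientation"]); t=(w-s["tool_pos"])@R*1000
m=(abs(t[...,0])<16)&(abs(t[...,1])<75)&(t[...,2]<-14)&(t[...,2]>-140)
for y0 in range(-75,75,5):
    q=t[m&(t[...,1]>=y0)&(t[...,1]<y0+5)]
    if len(q)>20: print(y0,len(q),"low",np.percentile(q[:,2],99).round(0),"x",q[:,0].max().round(0),end="; ")
l=(w-O)@np.array([ex,ey,ez]).T*1000
m=(abs(l[...,1]-30)<25)&(abs(l[...,0]+15)<45)&(l[...,2]>70)&(l[...,2]<110)
q=l[m]; print("\nlever",len(q),np.percentile(q,[2,50,98],axis=0).round(1))
for x0 in range(-50,0,5):
    r=q[(q[:,0]>=x0)&(q[:,0]<x0+5)]
    if len(r)>5: print(x0,len(r),np.median(r,0).round(1),np.percentile(r[:,1],[3,97]).round(1))
bt=(np.hypot(l[...,0]+7.7,l[...,1]+40)<9); print("button z",np.nanmedian(l[bt],0).round(1))
```

```text
0.699490785887536
7.075 [0.5816 0.1887 0.1669] xang -0.294 shift [-1.9 -0.8 -3.1] F [-0.6 -0.1 -1.2]
-65 960 low -81.0 x 12.0; -60 2069 low -79.0 x 13.0; -55 3564 low -77.0 x 13.0; -50 1229 low -74.0 x 11.0; -45 1067 low -40.0 x 12.0; -40 825 low -38.0 x 13.0; -35 1861 low -34.0 x 16.0; -30 1610 low -34.0 x 16.0; -25 1083 low -94.0 x 16.0; -20 723 low -100.0 x 16.0; -15 745 low -99.0 x 16.0; -10 725 low -99.0 x 11.0; -5 658 low -101.0 x 11.0; 0 657 low -100.0 x 12.0; 5 727 low -100.0 x 11.0; 10 738 low -99.0 x 16.0; 15 743 low -101.0 x 16.0; 20 1066 low -94.0 x 16.0; 25 1873 low -33.0 x 16.0; 30 1582 low -36.0 x 16.0; 35 827 low -38.0 x 13.0; 40 1054 low -40.0 x 12.0; 45 1262 low -74.0 x 12.0; 50 3524 low -77.0 x 13.0; 55 2107 low -78.0 x 13.0; 60 976 low -81.0 x 12.0; 
lever 1767 [[-39.4  13.1  70.2]
 [-23.3  29.   86.9]
 [ 29.1  45.5  95.5]]
-45 10 [-40.1  29.1  90.2] [15.2 41.3]
-40 151 [-36.9  28.6  93.7] [13.4 44. ]
-35 299 [-32.4  28.6  94. ] [13.  44.9]
-30 315 [-27.5  28.5  90.3] [13.1 45.2]
-25 310 [-22.5  28.7  86.4] [13.2 45.2]
-20 279 [-17.6  29.2  82.3] [14.3 44.6]
-15 123 [-12.4  29.2  75.7] [23.  36.5]
-10 103 [-7.8 29.5 72.4] [23.2 36.1]
-5 8 [-4.5 29.5 70.6] [25. 34.]
button z [ -1.2 -39.9 272.6]
```

View pics/w5.png

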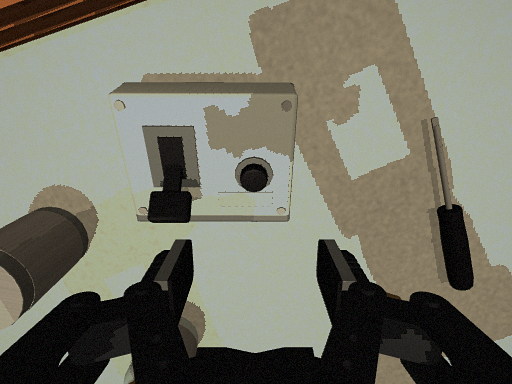

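The lever (205,170) lies dropped to the front and the button (178,254) is out. Now I move above the lever with the fingers astride it.

Emit:
{"method": "arm_command", "body": {"series": [[0.7, [-10, -40, 0], 0], [0.7, [-20, -70, 0], 0], [0.7, [-20, -70, 40], 0], [0.7, [-20, -70, 70], 0], [0.7, [-20, -70, 70], 0]]}}

```text
clock: 7.7
tool_pos: [0.5805, 0.2608, 0.094]
orientation: [[0.957, -0.29, -0.009], [-0.29, -0.957, -0.002], [-0.008, 0.005, -1.0]]
force: [-0.6, 0.1, 0.2]
gripper_width: 0.703
finger_force: 0.0
```

Run:
```python
from h import *
p,d,c=look("wrist","w6"); w=cloud(d,c); s=ctrl.observe(); to(O-.030*ex+.029*ey+.0365*ez)
R=np.array(s["orientation"]); print("tool local",((s["tool_pos"]-O)@np.array([ex,ey,ez]).T*1000).round(1))
l=(w-O)@np.array([ex,ey,ez]).T*1000
m=(abs(l[...,1]-30)<22)&(l[...,0]>-45)&(l[...,0]<-14)&(l[...,2]>76)&(l[...,2]<100)
q=l[m]
for x0 in range(-45,-15,5):
    r=q[(q[:,0]>=x0)&(q[:,0]<x0+5)]
    if len(r)>5: print(x0,len(r),np.median(r,0).round(1),np.percentile(r[:,1],[3,97]).round(1))
```

```text
7.75 [0.5822 0.2611 0.0963] xang -0.294 shift [ 1.5 -0.8 59.8] F [0.1 0.3 0.2]
tool local [-31.2  28.3  96.3]
-45 17 [-40.2  31.8  90.2] [14.6 45.5]
-40 252 [-36.8  30.3  94.2] [15.  45.2]
-35 595 [-32.3  30.   94.1] [14. 46.]
-30 611 [-27.5  30.   90.3] [14.4 45.4]
-25 585 [-22.4  30.   86.4] [14.2 45.9]
-20 514 [-17.7  30.1  82.5] [14.7 45. ]
```

View pics/w6.png

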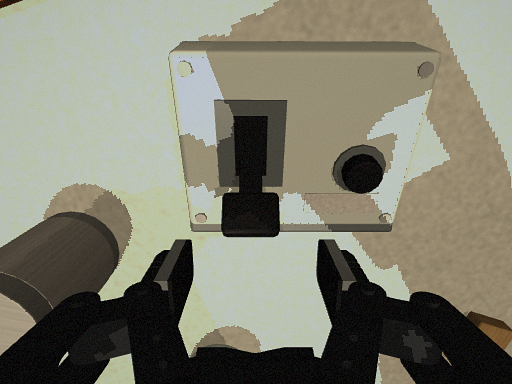

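Emit:
{"method": "arm_command", "body": {"series": [[0.7, [0, -1.5, 25], 0], [0.7, [1, -1.5, 48], 0], [0.7, [1, -1.5, 60], 0], [0.7, [1, -1.5, 60], 0], [0.6, [1, -1.5, 60], 0]]}}

```text
clock: 8.38
tool_pos: [0.5861, 0.2628, 0.0399]
orientation: [[0.957, -0.29, 0.002], [-0.29, -0.957, 0.001], [0.002, -0.001, -1.0]]
force: [0.1, 0.5, -0.0]
gripper_width: 0.6
finger_force: 0.0
```

Emit:
{"method": "arm_command", "body": {"series": [[0.45, [0, 0, 0], 0], [0.36, [0, 0, 0], 0], [0.36, [0, 0, 0], 0], [0.36, [0, 0, 0], 0]]}}

```text
clock: 8.88
tool_pos: [0.5856, 0.2622, 0.04]
orientation: [[0.957, -0.29, 0.001], [-0.29, -0.957, -0.001], [0.001, 0.0, -1.0]]
force: [-1.9, -3.1, 5.4]
gripper_width: 0.384
finger_force: 59.7
```

Emit:
{"method": "arm_command", "body": {"series": [[0.36, [3.4, 0, -4], 0], [0.36, [7, 0, -7.5], 0], [0.36, [11, 0, -10.5], 0], [0.36, [16, 0, -13.5], 0], [0.36, [16, 0, -13.5], 0]]}}

```text
clock: 9.5
tool_pos: [0.5976, 0.2582, 0.0506]
orientation: [[0.957, -0.29, -0.007], [-0.29, -0.957, -0.0], [-0.007, 0.002, -1.0]]
force: [-7.3, 1.1, -5.5]
gripper_width: 0.388
finger_force: 60.4
```

```bash
cat >> h.py <<'E'
def lev2():
    for n in("wrist","scene"):
        p,d,c=look(n); w=cloud(d,c); l=(w-O)@np.array([ex,ey,ez]).T*1000
        m=(abs(l[...,1]-30)<15)&(l[...,0]>-60)&(l[...,0]<50)&(l[...,2]>72)&(l[...,2]<122)
        q=l[m]
        for x0 in range(-60,50,5):
            r=q[(q[:,0]>=x0)&(q[:,0]<x0+5)]
            if len(r)>5: print(n,x0,len(r),np.median(r,0).round(1))
    s=ctrl.observe(); print("tool",((s["tool_pos"]-O)@np.array([ex,ey,ez]).T*1000).round(1),np.round(s["force"],1),s["gripper_width"],s["clock"])
E
python3 -c "
from h import *
lev2()"
```

```text
wrist -30 223 [-26.9  29.8 103.8]
wrist -25 796 [-21.8  30.2 105.6]
wrist -20 1361 [-17.6  29.8 101.3]
wrist -15 1231 [-12.6  29.8  94.5]
wrist -10 916 [-8.2 30.2 88. ]
wrist -5 453 [-2.6 29.8 77.9]
wrist 0 130 [ 0.8 30.2 73.1]
wrist 30 63 [34.2 28.  72.2]
wrist 35 150 [36.1 30.7 72.3]
wrist 40 408 [43.3 30.7 72.6]
wrist 45 736 [47.4 30.3 73.5]
scene -25 7 [-21.6  37.7 102.8]
scene -20 24 [-17.2  31.8 100.7]
scene -15 28 [-12.6  30.9  94.3]
scene -10 31 [-7.8 29.2 88.1]
scene -5 13 [-2.5 29.2 78.6]
scene 0 6 [ 1.2 28.2 74.4]
tool [-15.7  30.   50.6] [-6.5  1.1 -5.2] 0.38492315005993233 9.6
```

Emit:
{"method": "arm_command", "body": {"series": [[0.36, [5, 0, -2.3], 0], [0.36, [9.5, 0, -4], 0], [0.36, [14.5, 0, -5.5], 0], [0.36, [20, 0, -6], 0], [0.36, [25, 0, -6.5], 0]]}}

```text
clock: 10.22
tool_pos: [0.6209, 0.2512, 0.0577]
orientation: [[0.957, -0.29, -0.008], [-0.29, -0.957, -0.0], [-0.007, 0.002, -1.0]]
force: [-7.6, 0.7, -2.9]
gripper_width: 0.383
finger_force: 59.7
```

Emit:
{"method": "arm_command", "body": {"series": [[0.36, [5, 0, 0], 0], [0.36, [10, 0, 0.5], 0], [0.36, [11, 0, 0.5], 0], [0.36, [11, 0, 0.5], 0]]}}

```text
clock: 10.72
tool_pos: [0.6323, 0.2476, 0.0575]
orientation: [[0.957, -0.29, -0.006], [-0.29, -0.957, -0.0], [-0.006, 0.002, -1.0]]
force: [-7.3, 1.2, -0.3]
gripper_width: 0.389
finger_force: 59.6
```

```bash
python3 -c "
from h import *
lev2()" | grep -v scene
```

```text
wrist 0 152 [  4.   30.7 115.5]
wrist 5 691 [  7.6  29.8 116.4]
wrist 10 2417 [ 14.2  30.3 111.6]
wrist 15 1119 [ 15.3  29.8 100.8]
wrist 30 34 [34.  28.7 72.2]
wrist 35 88 [36.2 31.6 72.3]
wrist 40 307 [43.4 29.8 72.5]
wrist 45 515 [47.5 29.8 73.5]
tool [20.6 30.  57.5] [-8.1  1.8 -0.9] 0.379467142015817 10.825
```

Emit:
{"method": "arm_command", "body": {"series": [[0.36, [4, 0, 0], 0], [0.36, [8, 0, 1], 0], [0.36, [11, 0, 1.5], 0], [0.36, [11, 0, 1.5], 0]]}}

```text
clock: 11.32
tool_pos: [0.6428, 0.2445, 0.0556]
orientation: [[0.957, -0.29, -0.006], [-0.29, -0.957, -0.0], [-0.006, 0.002, -1.0]]
force: [-7.6, 0.2, -1.8]
gripper_width: 0.377
finger_force: 59.5
```

```bash
python3 -c "
from h import *
lev2()" | grep -v scene
```

```text
wrist 10 98 [ 14.6  30.  115.7]
wrist 15 1051 [ 18.5  30.2 116. ]
wrist 20 2533 [ 23.6  30.2 109.3]
wrist 25 241 [ 25.2  29.  112.1]
wrist 30 35 [34.  29.7 72.2]
wrist 35 100 [36.2 29.  72.3]
wrist 40 248 [43.4 29.8 72.6]
wrist 45 489 [47.6 29.8 73.5]
tool [31.4 30.  55.6] [-8.  -0.2 -1.5] 0.38012458184284104 11.425
```

Emit:
{"method": "arm_command", "body": {"series": [[0.55, [2, 0, 0], 0], [0.7, [2, 0, 0], 0], [0.7, [2, 0, 0], 0], [0.7, [2, 0, 0], 0]]}}

```text
clock: 11.92
tool_pos: [0.6479, 0.2437, 0.057]
orientation: [[0.957, -0.29, 0.001], [-0.29, -0.957, 0.0], [0.001, -0.0, -1.0]]
force: [1.0, -0.2, 0.6]
gripper_width: 0.7
finger_force: 0.0
```

Emit:
{"method": "arm_command", "body": {"series": [[0.7, [0, 0, -20], 0], [0.7, [0, 0, -60], 0], [0.7, [0, 0, -110], 0], [0.7, [0, 0, -140], 0], [0.7, [0, 0, -140], 0]]}}

```text
clock: 12.55
tool_pos: [0.6493, 0.2442, 0.2005]
orientation: [[0.957, -0.29, 0.007], [-0.29, -0.957, 0.001], [0.006, -0.003, -1.0]]
force: [-0.2, -0.1, 0.4]
gripper_width: 0.697
finger_force: 0.0
```

Run:
```python
from h import *
lev2(); p,d,c=look("wrist","w7")
```

```text
wrist 15 37 [ 19.1  29.8 114.5]
wrist 20 208 [ 22.6  30.2 115.6]
wrist 25 308 [ 28.   30.2 114. ]
wrist 30 23 [ 30.2  28.7 112.8]
wrist 35 31 [36.4 30.6 72.4]
wrist 40 89 [43.2 31.6 72.5]
wrist 45 156 [47.3 30.2 73.5]
scene 20 21 [ 22.9  29.3 113.3]
scene 25 43 [ 27.7  30.2 109.9]
scene 30 15 [ 31.1  27.9 108.7]
scene 45 6 [48.5 31.7 73.1]
tool [ 35.9  30.5 196. ] [ 0.3  0.3 -0.2] 0.7019750610436973 12.65
```

View pics/w7.png

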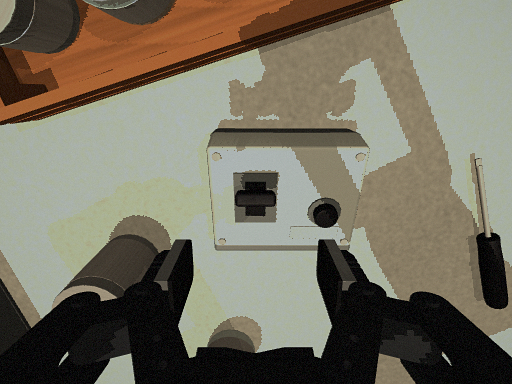

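The lever (198,256) is fully up, with its tip at x ≈ 25 mm as before the test. The button (212,325) is out and the gripper is clear.

```bash
python3 -c "
from cell import ctrl
print(ctrl.hand_in())"
```

```text
the job is handed in; nothing more can be done
None
```

I handed the job in: the button dropped the lever without the arm touching it, I lifted it back up where it stayed, and the last picture showed the button out; I moved nothing else that I know of, but didn't re-measure the other box or loose items, and hand-in gave no verdict.

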